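# Switch off the outlet that was left on at the four-key bench box

## Task

Before the bench is left, the one outlet that is still on at the four-key switch box must be switched off. With a fingertip tap each of the four keys lightly, one after the other from left to right, to feel which one is still latched down, without latching or releasing any of them; then press that key fully in and let go, so that it springs back and all four keys stand up alike. Pick nothing up, and leave the pot, the spool and the screwdriver by the box where they are.

Things in the scene. Friction and masses are not known exactly. Their poses are not given: they have to be found in the camera images.
- switch_box: grey four-key switch box, fixed, 126 mm deep, 216 mm wide, aluminium top 52 mm above the worktop, a screwed foot at each end. Origin: centre of its underside; x to its back (away from the robot), y to its left end. Keys in a row at x = -20 mm, y = +66, +22, -22, -66 mm, each in a 3 mm high black bezel; a pair of low black sockets (4.5 mm high) behind each. One key, any of the four, starts latched.
- key_1: key 1, leftmost seen from the robot: grey rounded block, flat top 30 mm (box x) by 24 mm (box y), alike on all four, 44 mm from key to key. Origin: centre of its top face, which is 65 mm above the worktop with the key up, about 60 mm latched, 56 mm at the stop.
- key_2: key 2, second from the left seen from the robot: grey rounded block, flat top 30 mm (box x) by 24 mm (box y), alike on all four, 44 mm from key to key. Origin: centre of its top face, which is 65 mm above the worktop with the key up, about 60 mm latched, 56 mm at the stop.
- key_3: key 3, third from the left seen from the robot: grey rounded block, flat top 30 mm (box x) by 24 mm (box y), alike on all four, 44 mm from key to key. Origin: centre of its top face, which is 65 mm above the worktop with the key up, about 60 mm latched, 56 mm at the stop.
- key_4: key 4, rightmost seen from the robot: grey rounded block, flat top 30 mm (box x) by 24 mm (box y), alike on all four, 44 mm from key to key. Origin: centre of its top face, which is 65 mm above the worktop with the key up, about 60 mm latched, 56 mm at the stop.
- travel_1 (a joint): travel of key 1 (leftmost), m, straight down: 0 up, 0.0046 latched, 0.009 at the stop. Push to latch, push again to release. Spring 3 N at the top, 5.8 N at latched depth, 8.4 N at the stop: a touch under 5 N changes nothing, an up key gives at most 3.5 mm, the latched one under 1 mm. Let go from beyond 0.007, an up key latches and the latched one comes up.
- travel_2 (a joint): travel of key 2 (second from the left), m, straight down: 0 up, 0.0046 latched, 0.009 at the stop. Push to latch, push again to release. Spring 3 N at the top, 5.8 N at latched depth, 8.4 N at the stop: a touch under 5 N changes nothing, an up key gives at most 3.5 mm, the latched one under 1 mm. Let go from beyond 0.007, an up key latches and the latched one comes up.
- travel_3 (a joint): travel of key 3 (third from the left), m, straight down: 0 up, 0.0046 latched, 0.009 at the stop. Push to latch, push again to release. Spring 3 N at the top, 5.8 N at latched depth, 8.4 N at the stop: a touch under 5 N changes nothing, an up key gives at most 3.5 mm, the latched one under 1 mm. Let go from beyond 0.007, an up key latches and the latched one comes up.
- travel_4 (a joint): travel of key 4 (rightmost), m, straight down: 0 up, 0.0046 latched, 0.009 at the stop. Push to latch, push again to release. Spring 3 N at the top, 5.8 N at latched depth, 8.4 N at the stop: a touch under 5 N changes nothing, an up key gives at most 3.5 mm, the latched one under 1 mm. Let go from beyond 0.007, an up key latches and the latched one comes up.
- pill_pot: loose white plastic pot with a cap, 39 mm across, 54 mm high, standing behind the box; origin at the centre of its underside. Bystander.
- solder_spool: loose solder spool, 52 mm across, 34 mm high, standing to the right of the box; origin at the centre of its underside. Bystander.
- stub_driver: loose short screwdriver with a black handle, 90 mm long, 15 mm high, lying in front of the box; origin at the middle of its length on the worktop. Bystander.

How it is judged:
On the way, in this order (a step that is already met when the one before it is completed fails the run):
1. a fingertip taps key 1 (leftmost) (contact force between the fingers and key_1 above 0.5 N), for 0.02 s.
2. a fingertip taps key 2 (second from the left) (contact force between the fingers and key_2 above 0.5 N), for 0.02 s.
3. a fingertip taps key 3 (third from the left) (contact force between the fingers and key_3 above 0.5 N), for 0.02 s.
4. a fingertip taps key 4 (rightmost) (contact force between the fingers and key_4 above 0.5 N), for 0.02 s.
5. the latched key is pressed in beyond its latched depth (value of joint any of travel_1, travel_2, travel_3, travel_4 above 0.0062 m), for 0.02 s.
6. all four keys stand up (value of joint each of travel_1, travel_2, travel_3, travel_4 below 0.001 m), for 0.2 s.
At the end, for the whole second after the job is handed in: all four keys are up (travel under 1 mm), so the one that was latched has been released and no other was latched; the pot, spool and screwdriver are within 15 mm of where they stood (all of step 6 and distance of each of pill_pot, solder_spool, stub_driver from where it was at the start of the episode below 0.015 m); the robot touches nothing.
It fails at once if a second key is pushed in far enough to latch while another is still down ((value of joint travel_1 above 0.0065 m and value of joint any of travel_2, travel_3, travel_4 above 0.003 m) or (value of joint travel_2 above 0.0065 m and value of joint any of travel_1, travel_3, travel_4 above 0.003 m) or (value of joint travel_3 above 0.0065 m and value of joint any of travel_1, travel_2, travel_4 above 0.003 m) or (value of joint travel_4 above 0.0065 m and value of joint any of travel_1, travel_2, travel_3 above 0.003 m)).
It fails at once if the pill pot is pushed away or lifted (moved by more than 15 mm) (distance of pill_pot from where it was at the start of the episode above 0.015 m).
It fails at once if the solder spool is pushed away or lifted (moved by more than 15 mm) (distance of solder_spool from where it was at the start of the episode above 0.015 m).
It fails at once if the stub driver is pushed away or lifted (moved by more than 15 mm) (distance of stub_driver from where it was at the start of the episode above 0.015 m).
It also fails if it takes over 42 s, if anything falls off the work surface, if the arm or the gripper's body presses on something with over 40 N, if the wrist force passes 120 N, or if a joint passes its speed limit or range.

## Robot

A 6-joint arm with a two-finger parallel gripper is mounted at the origin on a cart in front of the work surface, level with it; the furniture and walls round the work are solid. World frame = base frame: x ahead of the robot, y to its left, z up, the work surface at z = 0. Lengths are in m, angles in rad, forces in N, time in s.
With the tool pointing down it reaches from about 0.325 to 0.85 m from the base axis. Payload 4.4 kg.
Tool frame: the origin (TCP) lies between the finger pads; the fingertips stand ctrl.tip_extent ahead of it and the grasp point (between the pads) lies 11 mm behind it (ctrl.tip_extent is the distance from the TCP to the fingertips, in m); z points along the fingers, y is the direction in which the jaws open and shut (so a half turn about z gives the same grasp; the last joint's range is limited). The gripper opens to 94 mm and grips with 3 to 60 N. Pads are 16 mm wide; open, the fingers measure 119 mm over their backs; the gripper's body (75 mm by 177 mm) begins 78 mm behind the grasp point.
Start: joints at [-1.379, 0.207, 1.542, -0, 1.393, -0.15], TCP at [0.193, -0.542, 0.186] pointing down, gripper open.
Joint ranges: [-2.73, 2.73], [-0.86, 2.22], [0.23, 2.46], [-1.11, 4.25], [0.08, 2.63], [-2.82, 2.82]. Speed limits (rad/s): [2.79, 2.79, 3.14, 3.14, 3.14, 3.14].

## Interface

Orientations are given as a rotation vector (axis times angle).
In Python, from station import ctrl, kin, status, vision gives the robot as it stands. The module is installed in compiled form; this text tells all that it offers. Calls block until the motion is done:
- ctrl.move_ptp(position, orientation): joint-space move of the TCP to a pose.
- ctrl.move_l(position, ori=None, speed=0.15, max_force=None): straight line of the TCP; ori=None keeps the orientation; speed is the mean speed in m/s. With max_force (N) it stops when the force on the tool has changed by that much, and returns True; else False.
- ctrl.move_joints(angles): joint-space move.
- ctrl.gripper_to(opening, effort=None): opening from 0.0 (shut) to 1.0 (fully open); effort is the grip in N (None keeps the last); returns when the fingers have stopped.
- ctrl.dwell(seconds).
- kin.solve_ik(position, orientation): joint angles nearest the present ones, or None.
- status.sense(): the state.
- vision.capture(name): name is "scene" or "top"; returns (picture, depth): 480x640x3 uint8, red, green, blue; 480x640 float32, m along the optical axis (not along the pixel's ray), 0 where there is no reading.
- vision.camera_model(name): a dict with "mtx" (3x3 intrinsics, pixels), "k1" (the pictures are not rectified: a ray, as slopes to the right and down, at radius r is drawn at 1 + k1 r^2 times it, then the intrinsics apply), "extrinsics" (4x4, takes a point from camera to world coordinates). Camera axes: x right, y down, z forward; pixel columns grow to the right and rows downward; lengths in m; the calibration is good to about 2 mm. A picture is of the moment at which its call begins. camera_model takes no time and is no camera call.
A pose or a line that the arm cannot do raises ctrl.MotionError and nothing moves.
- ctrl.job_done(): hands the job in, once; it reports no verdict.
The state is a dict: "t": time; "q": joint angles; "joint_velocities": joint speeds; "joint_efforts": joint torques, N m; "position": TCP position; "eef_rot": TCP orientation; "wrist_force": force on the tool from outside, world axes, zero at the start; "torque": the same for the moment, N m; "gripper_width": opening from 0.0 (shut) to 1.0 (fully open).
Only numpy, scipy, OpenCV 4.12 (cv2) and the standard library are available. Lean on these libraries where they do the work, as an engineer would, in place of code of your own. Each camera call takes 0.05 s, during which the arm holds its last target.

## Working session

There is one attempt and no reset: what is moved stays moved. The work goes in short steps, each a Python script; the robot and the scene stay as the last script left them, time stands still between calls to the robot, and variables do not carry over. Pictures are saved under pics/ and viewed, and the job is handed in when it is done.

```bash
mkdir -p pics; python3 - <<'E'
from station import ctrl,kin,status,vision
import cv2,numpy as np
s=status.sense();print(s,ctrl.tip_extent)
for n in("scene","top"):
    p,d=vision.capture(n);cv2.imwrite(f"pics/{n}0.png",p[:,:,::-1]);np.savez(f"{n}0.npz",p=p,d=d)
    m=vision.camera_model(n);print(n,m)
E
```

```text
{'t': 0.0, 'q': array([-1.37950775e+00,  2.07419728e-01,  1.54292251e+00, -1.53403912e-05,
        1.39350151e+00, -1.50517638e-01]), 'joint_velocities': array([ 0.0009519 , -0.00060042, -0.00218843,  0.0008606 ,  0.00028779,
       -0.00058127]), 'joint_efforts': array([-8.94613895e-04, -3.70877910e+01, -2.81418926e+01,  6.97361841e-02,
        3.58971662e-02, -1.66817567e-04]), 'position': array([ 0.19254684, -0.54091105,  0.18530594]), 'eef_rot': array([-3.09360633e+00, -5.33919604e-01,  9.57189616e-05]), 'wrist_force': array([ 0.42422209,  0.76925217, -0.47155948]), 'torque': array([ 0.01006933, -0.00356882, -0.00317337]), 'gripper_width': 0.9990482203805358} 0.008
scene {'mtx': array([[515.56116081,   0.        , 326.2590518 ],
       [  0.        , 515.56116081, 238.85766059],
       [  0.        ,   0.        ,   1.        ]]), 'k1': -0.03594392346829688, 'extrinsics': array([[ 0.51610037, -0.41623047,  0.74859375, -0.12604692],
       [-0.85652601, -0.24886317,  0.45213971, -0.49326962],
       [-0.0018969 , -0.87453949, -0.4849506 ,  0.5031538 ],
       [ 0.        ,  0.        ,  0.        ,  1.        ]])}
top {'mtx': array([[623.13123521,   0.        , 316.67936931],
       [  0.        , 623.13123521, 232.492448  ],
       [  0.        ,   0.        ,   1.        ]]), 'k1': -0.04040510056129916, 'extrinsics': array([[-0.00342243, -0.99937222,  0.03526271,  0.47613165],
       [-0.99971318,  0.00258349, -0.02380928, -0.09435773],
       [ 0.02370323, -0.03533409, -0.99909442,  1.06515927],
       [ 0.        ,  0.        ,  0.        ,  1.        ]])}
```

View pics/scene0.png

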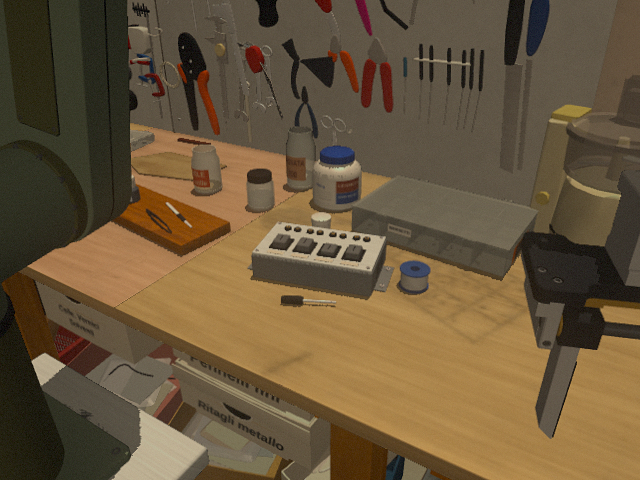

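View pics/top0.png

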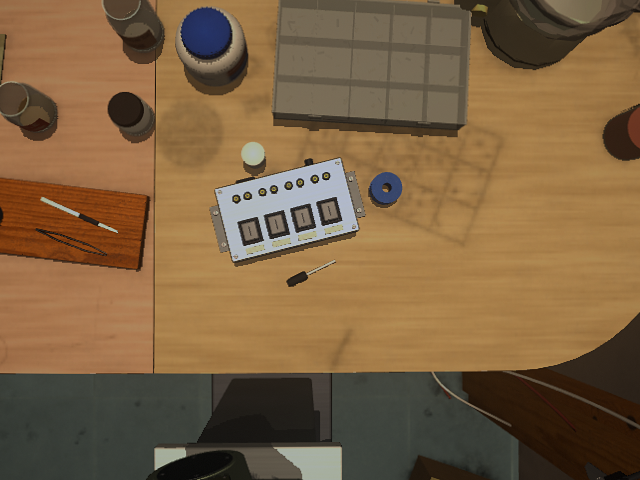

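The top view shows the box with its keys at about (250,232), (277,225), (303,218) and (330,211). The pot is at (253,155), the spool at (386,189) and the driver runs from (290,281) to (335,263). Next I'll measure the bezels and the box rectangle.

```bash
cat > h.py <<'E'
import numpy as np,cv2
from station import vision
def cast(n,uv,z):
    m=vision.camera_model(n);K=m["mtx"];E=m["extrinsics"]
    a=cv2.undistortPoints(np.array(uv,float).reshape(-1,1,2),K,np.array([m["k1"],0,0,0,0])).reshape(-1,2)
    r=np.c_[a,np.ones(len(a))]@E[:3,:3].T;o=E[:3,3]
    return o+r*((z-o[2])/r[:,2])[:,None]
E
python3 - <<'E'
from h import *
D=np.load("top0.npz");p=D["p"];d=D["d"]
hsv=cv2.cvtColor(p,cv2.COLOR_RGB2HSV)
m=((hsv[...,2]>150)&(hsv[...,1]<70)).astype(np.uint8)
m[:150]=0;m[275:]=0;m[:,:205]=0;m[:,365:]=0
c,_=cv2.findContours(cv2.morphologyEx(m,cv2.MORPH_OPEN,np.ones((3,3))),cv2.RETR_EXTERNAL,cv2.CHAIN_APPROX_NONE)
c=max(c,key=cv2.contourArea);R=cv2.boxPoints(cv2.minAreaRect(c))
W=cast("top",R,.052);print(R,W[:,:2],np.linalg.norm(W-np.roll(W,1,0),axis=1),W.mean(0))
# bezels
fill=np.zeros_like(m);cv2.drawContours(fill,[cv2.convexHull(c)],-1,1,-1)
dark=((hsv[...,2]<125)&(cv2.erode(fill,np.ones((5,5)))>0)).astype(np.uint8)
n,l,st,ce=cv2.connectedComponentsWithStats(dark)
for i in range(1,n):
    if st[i,4]>100:
        cc,_=cv2.findContours((l==i).astype(np.uint8),0,1);r=cv2.minAreaRect(cc[0])
        q=cast("top",[r[0]],.055)[0]; print(i,st[i,4],r,q)
# keys depth
m_=vision.camera_model("top")
for u,v in[(250,232),(277,225),(303,218),(330,211)]:
    print("keydepth",u,np.round(np.median(d[v-4:v+5,u-3:u+4]),4))
E_=None
E=m_["extrinsics"];K=m_["mtx"]
# height map
vv,uu=np.mgrid[0:480,0:640];a=cv2.undistortPoints(np.stack([uu,vv],-1).reshape(-1,1,2).astype(float),K,np.array([m_["k1"],0,0,0,0])).reshape(480,640,2)
P=np.concatenate([a,np.ones((480,640,1))],-1)*d[...,None];P=P@E[:3,:3].T+E[:3,3]
for u,v in[(250,232),(277,225),(303,218),(330,211)]: 
    b=P[v-4:v+5,u-3:u+4].reshape(-1,3);print(np.median(b,0),b[:,2].std())
for nme,(u,v) in dict(pot=(253,155),spool=(378,189),drv=(310,273),plate=(290,205)).items():print(nme,np.median(P[v-2:v+3,u-2:u+3].reshape(-1,3),0))
s=cv2.resize(p[140:300,190:420],None,fx=3.4,fy=3.4,interpolation=cv2.INTER_CUBIC);cv2.imwrite("pics/topz.png",s[:,:,::-1])
q=np.load("scene0.npz")["p"];s=cv2.resize(q[200:310,230:440],None,fx=3.7,fy=3.7,interpolation=cv2.INTER_CUBIC);cv2.imwrite("pics/scz.png",s[:,:,::-1])
E
```

```text
[[214.2758  189.21803]
 [339.8697  157.28737]
 [358.13196 229.119  ]
 [232.53809 261.04968]] [[ 0.5827788   0.04792793]
 [ 0.63497042 -0.15689417]
 [ 0.51722004 -0.18613115]
 [ 0.46592623  0.01807925]] [0.12060458 0.21136711 0.12132582 0.21055389] [ 0.55022387 -0.06925453  0.052     ]
11 349 ((328.5000305175781, 211.00001525878906), (25.46624183654785, 21.343135833740234), 75.96376037597656) [ 0.54669037 -0.13776886  0.055     ]
13 356 ((302.32354736328125, 217.7941436767578), (25.46623992919922, 21.585668563842773), 75.96376037597656) [ 0.53571688 -0.09520487  0.055     ]
15 355 ((276.1764831542969, 224.20591735839844), (25.223705291748047, 21.10059928894043), 75.96376037597656) [ 0.52539648 -0.05279833  0.055     ]
17 357 ((250.0000457763672, 231.00003051757812), (25.223703384399414, 21.343135833740234), 75.96376037597656) [ 0.51448234 -0.01043194  0.055     ]
keydepth 250 0.9989
keydepth 277 1.0009
keydepth 303 1.0068
keydepth 330 1.0033
[ 0.51250515 -0.01126474  0.06464896] 0.1754730017354018
[ 0.523674   -0.0545465   0.06410399] 0.001816714114512297
[ 0.53505453 -0.09629168  0.05976955] 0.12570578728718554
[ 0.54598548 -0.13978392  0.06458674] 0.0016777401180203078
pot [ 0.63866079 -0.01510173  0.0533843 ]
spool [ 0.58475745 -0.22130738  0.03320662]
drv [ 0.4448071  -0.10802837  0.00432436]
plate [ 0.5568725  -0.0751644   0.05072859]
```

View pics/topz.png

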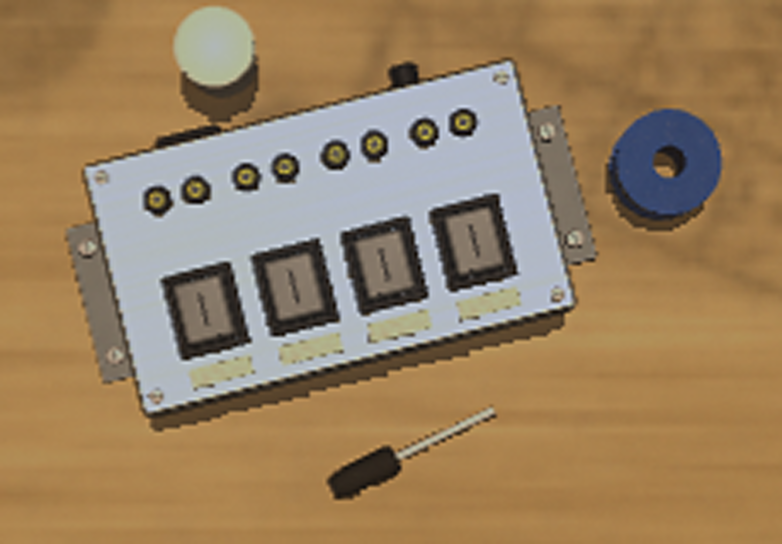

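View pics/scz.png

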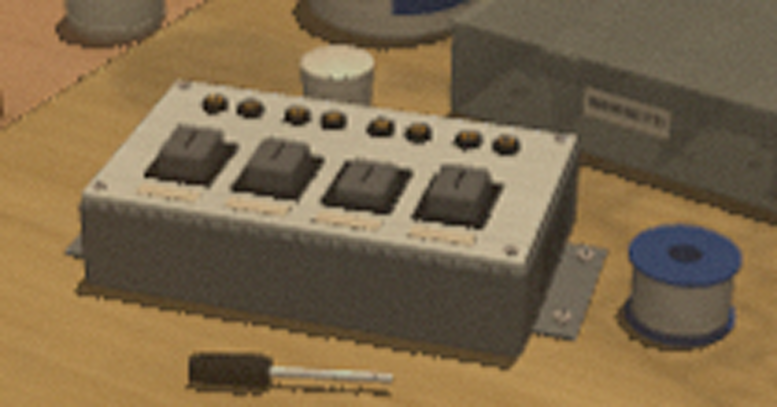

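The depth image and the scene view both suggest key 3, which reads about 5 mm low. The taps should confirm it. The key row's yaw is about 14.2°, and the box rectangle and the bezel positions agree. I'll shut the gripper, line the jaw axis up with box x and go above key 1.

```bash
cat >> h.py <<'E'
from station import ctrl,kin,status
from scipy.spatial.transform import Rotation as Rn
C=np.array([.5306,-.0741]);yaw=np.arctan2(.0322,.1273)
bx=np.array([np.cos(yaw),np.sin(yaw),0]);by=np.array([-bx[1],bx[0],0])
def ori(sgn):
    y=sgn*bx;z=np.array([0,0,-1.]);return Rn.from_matrix(np.c_[np.cross(y,z),y,z]).as_rotvec()
def key(i,tip): return np.r_[(C+by[:2]*(66-44*(i-1))/1000),tip+ctrl.tip_extent]
E
python3 - <<'E'
from h import *
for s in(1,-1): print(s,kin.solve_ik(key(1,.1),ori(s)),kin.solve_ik(key(4,.1),ori(s)))
ctrl.gripper_to(0.0,10)
best=min((1,-1),key=lambda s:abs(kin.solve_ik(key(1,.1),ori(s))[5]) if kin.solve_ik(key(1,.1),ori(s)) is not None else 9)
ctrl.move_ptp(key(1,.11),ori(best))
s=status.sense();print(best,s["t"],s["position"],key(1,.11),s["gripper_width"])
f=[]
for i in range(6):
    ctrl.dwell(.05);f.append(status.sense()["wrist_force"])
print(np.round(f,2))
p,d=vision.capture("scene");cv2.imwrite("pics/a1.png",p[:,:,::-1])
E
```

```text
1 [-1.87991253e-01  1.59421807e-01  1.76914585e+00 -4.44089210e-16
  1.21302500e+00 -4.35740504e-01] [-4.00819121e-01  2.59450455e-01  1.64751337e+00 -4.44089210e-16
  1.23462883e+00 -6.48568372e-01]
-1 [-1.87991253e-01  1.59421807e-01  1.76914585e+00 -4.44089210e-16
  1.21302500e+00  2.70585215e+00] [-4.00819121e-01  2.59450455e-01  1.64751337e+00 -4.44089210e-16
  1.23462883e+00  2.49302428e+00]
1 3.75 [ 0.51466132 -0.01096839  0.11817954] [ 0.51441531 -0.01011519  0.118     ] 0.0046111670485989515
[[-0.46  0.38  0.59]
 [-0.47 -0.59  0.07]
 [ 0.15  0.29  0.81]
 [ 0.57 -0.02  0.55]
 [-0.83 -1.18 -1.4 ]
 [ 0.2  -0.71 -0.04]]
```

View pics/a1.png

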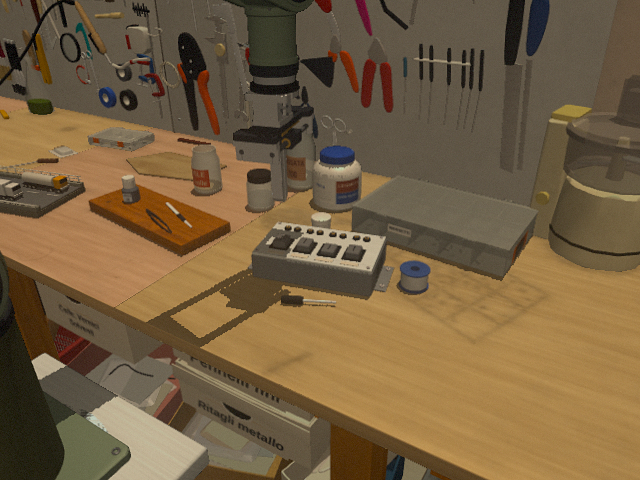

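The closed fingertip is above key 1, with its tip near pixel (282,200). The box and the bystanders haven't moved. Force noise is about 0.7 N per axis. I'll tap key 1 slowly, with limits on both depth and force.

```bash
cat >> h.py <<'E'
def fz(n=8):
    a=[]
    for _ in range(n):
        ctrl.dwell(.02);a.append(status.sense()["wrist_force"])
    return np.mean(a,0)
def tap(i):
    O=ori(1)
    ctrl.move_l(key(i,.082),O,speed=.12)
    ctrl.move_l(key(i,.071),O,speed=.04)
    f0=fz(); hit=False
    for tgt,tries in((.0630,3),(.0580,3)):
        for _ in range(tries):
            st=ctrl.move_l(key(i,tgt),O,speed=.010,max_force=3.0)
            f=fz(6)-f0; z=status.sense()["position"][2]-ctrl.tip_extent
            print(i,"tgt",tgt,"stop",st,"tip",round(z,4),"dF",np.round(f,2))
            if f[2]>1.2: hit=True;break
            if not st: break
        if hit: break
    ctrl.move_l(key(i,.082),O,speed=.08)
    print("t",status.sense()["t"],"hit",hit)
    return hit
E
python3 - <<'E'
from h import *
tap(1)
E
```

```text
1 tgt 0.063 stop False tip 0.0631 dF [-0.24 -0.2  -0.14]
1 tgt 0.058 stop False tip 0.058 dF [-0.26 -0.02 -0.06]
t 7.2917 hit False
```

No contact down to a 58 mm tip height, which I didn't expect. I'll look with the tip held low over key 1.

```bash
python3 - <<'E'
from h import *
ctrl.move_l(key(1,.066),ori(1),speed=.05)
s=status.sense();print(s["position"],key(1,.066))
for n in("scene","top"):
    p,d=vision.capture(n);np.savez(n+"1.npz",p=p,d=d)
    w=p[150:310,210:410] if n=="scene" else p[130:290,180:400]
    cv2.imwrite(f"pics/b{n}.png",cv2.resize(w,None,fx=3.6,fy=3.6,interpolation=cv2.INTER_CUBIC)[:,:,::-1])
E
```

```text
[ 0.51371574 -0.00998904  0.07310726] [ 0.51441531 -0.01011519  0.074     ]
```

View pics/bscene.png

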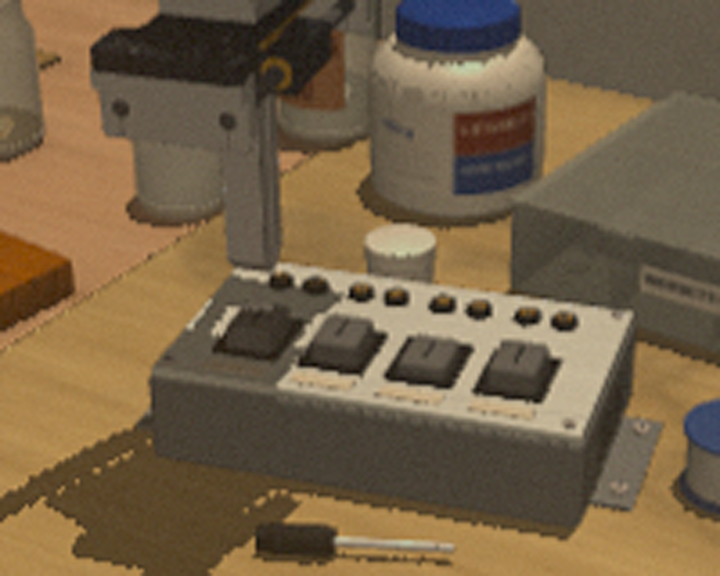

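View pics/btop.png

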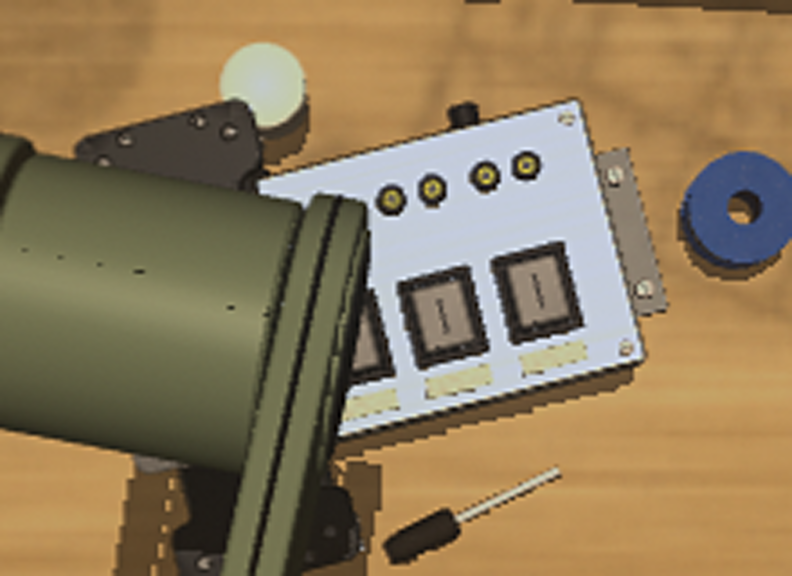

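```bash
python3 - <<'E'
from h import *
d=np.load("scene1.npz")["d"]
m=vision.camera_model("scene");E=m["extrinsics"]
for u,v in[(278,220),(283,220),(283,212),(283,195),(275,180),(254,180)]:
    r=np.median(d[v-1:v+2,u-1:u+2]);a=cast("scene",[(u,v)],0.)[0]-E[:3,3]
    # scale by optical depth
    zc=a@E[:3,2];print((u,v),r,E[:3,3]+a*r/zc)
print(status.sense()["gripper_width"], cast("scene",[(280,223)],.066))
# project believed tip
for P in (key(1,.066)-[0,0,.008],key(1,.065)-[0,0,.008]+0*bx):
    X=(np.linalg.inv(E)@np.r_[P,1])[:3];print(cv2.projectPoints(X.reshape(1,1,3),np.zeros(3),np.zeros(3),m["mtx"],np.array([m["k1"],0,0,0,0]))[0])
E
```

```text
(278, 220) 0.87890893 [ 0.50280948 -0.01738452  0.10520726]
(283, 220) 0.87772435 [ 0.50635825 -0.02532399  0.1057257 ]
(283, 212) 0.8710434 [ 0.50717113 -0.02551753  0.12057665]
(283, 195) 0.8589619 [ 0.51018032 -0.02494122  0.15067196]
(275, 180) 0.76511574 [ 0.44380806 -0.06036456  0.20870671]
(254, 180) 0.77642024 [ 0.43588545 -0.02681742  0.20444376]
0.004147016251321978 [[0.55667377 0.01911987 0.066     ]]
[[[279.54853675 236.30243233]]]
[[[279.57446306 236.79890844]]]
```

```bash
python3 - <<'E'
from h import *
m=vision.camera_model("scene");E=m["extrinsics"]
def pt(d,u,v):
    r=np.median(d[v-1:v+2,u-1:u+2]);a=cast("scene",[(u,v)],0.)[0]-E[:3,3];return E[:3,3]+a*r/(a@E[:3,2])
d=np.load("scene0.npz")["d"]
for uv in[(548,428),(556,390),(545,335)]:print(uv,pt(d,*uv))
ctrl.dwell(.02);s=status.sense();print(s["q"],s["position"],s["eef_rot"],s["t"])
p,d=vision.capture("scene")
for v in range(205,230,2):print(v,[np.round(pt(d,u,v),3).tolist() for u in(277,283)],p[v,280])
# box sanity
for uv in[(330,262),(300,250),(355,252)]:print("box",pt(d,*uv))
E
```

```text
(548, 428) [ 0.16598923 -0.49791392  0.2140625 ]
(556, 390) [ 0.16573061 -0.49575124  0.24974981]
(545, 335) [ 0.13456647 -0.48183755  0.31300524]
[-1.88009952e-01  2.04030082e-01  1.79593734e+00  4.41789109e-05
  1.14166108e+00 -4.35769501e-01] [ 0.51448719 -0.01012377  0.07396905] [-1.92992149e+00 -2.47884890e+00 -3.04783789e-05] 7.875
205 [[0.503, -0.017, 0.133], [0.508, -0.026, 0.133]] [101  87  75]
207 [[0.503, -0.017, 0.13], [0.508, -0.026, 0.13]] [99 88 73]
209 [[0.503, -0.017, 0.126], [0.508, -0.026, 0.126]] [104  92  79]
211 [[0.503, -0.016, 0.122], [0.508, -0.025, 0.122]] [102  91  75]
213 [[0.503, -0.016, 0.118], [0.507, -0.025, 0.119]] [104  91  79]
215 [[0.503, -0.016, 0.114], [0.508, -0.025, 0.115]] [103  91  79]
217 [[0.503, -0.016, 0.11], [0.507, -0.025, 0.111]] [105  93  79]
219 [[0.503, -0.016, 0.107], [0.507, -0.025, 0.107]] [100  88  72]
221 [[0.503, -0.015, 0.102], [0.507, -0.025, 0.103]] [100  90  76]
223 [[0.511, -0.009, 0.093], [0.509, -0.023, 0.098]] [73 63 53]
225 [[0.569, 0.035, 0.052], [0.572, 0.024, 0.054]] [188 175 144]
227 [[0.561, 0.03, 0.053], [0.569, 0.022, 0.051]] [137 125 102]
229 [[0.556, 0.026, 0.052], [0.561, 0.016, 0.053]] [92 81 69]
box [ 0.50499019 -0.1193263   0.05225403]
box [ 0.50920538 -0.05654098  0.05452196]
box [ 0.53631351 -0.14942422  0.064879  ]
```

The depth image puts the real fingertips at z ≈ 0.099 while the TCP reads 0.074, and the start picture shows the same offset. The tips are therefore about 25 mm behind the TCP, not 8 mm ahead of it, so the stated tip_extent doesn't match. The box top reads correctly at 0.052, so the depth data is sound. I'll use the measured offset and let contact set the exact height, still with a force guard.

```bash
cat >> h.py <<'E'
TIP=-0.025   # measured by camera (stated +0.008)
def key(i,tip): return np.r_[(C+by[:2]*(66-44*(i-1))/1000),tip+TIP]
def tap(i,zs=(.0655,.0625,.0595,.0565),hi=.072):
    O=ori(1)
    ctrl.move_l(key(i,.082),O,speed=.12)
    ctrl.move_l(key(i,hi),O,speed=.04)
    f0=fz(); hit=False
    for tgt in zs:
        for _ in range(3):
            st=ctrl.move_l(key(i,tgt),O,speed=.010,max_force=3.0)
            f=fz(5)-f0; z=status.sense()["position"][2]-TIP
            print(i,"tgt",tgt,"stop",st,"tip",round(z,4),"dF",np.round(f,2))
            if f[2]>1.2: hit=True;break
            if not st: break
        if hit: break
    ctrl.move_l(key(i,.082),O,speed=.08)
    print("t",status.sense()["t"],"hit",hit)
    return hit
E
python3 - <<'E'
from h import *
tap(1)
E
```

```text
1 tgt 0.0655 stop True tip 0.0706 dF [ 0.75 -0.14  2.78]
t 9.475 hit True
```

Contact with key 1 at nominal 0.0706 and 2.8 N. This becomes the reference for an up key. Now keys 2 to 4.

```bash
python3 - <<'E'
from h import *
for i in(2,3,4):
    if not tap(i,zs=(.0695,.0675,.0645,.0625),hi=.0755): print("no contact",i);break
E
```

```text
2 tgt 0.0695 stop True tip 0.0703 dF [ 0.56 -0.31  3.23]
t 11.35 hit True
3 tgt 0.0695 stop False tip 0.0696 dF [-0.15  0.04  0.05]
3 tgt 0.0675 stop False tip 0.0675 dF [-0.48 -0.04  0.27]
3 tgt 0.0645 stop True tip 0.0664 dF [-0.21 -0.33  4.49]
t 14.2667 hit True
4 tgt 0.0695 stop True tip 0.0703 dF [ 0.14 -0.13  3.28]
t 16.1417 hit True
```

Key 3 was met about 4 mm lower and pushed back harder, so it is the latched one, as both images suggested. Now I'll press it fully.

```bash
python3 - <<'E'
from h import *
O=ori(1)
ctrl.move_l(key(3,.082),O,speed=.12);ctrl.move_l(key(3,.070),O,speed=.05);f0=fz(5)
st=ctrl.move_l(key(3,.0600),O,speed=.012,max_force=14)
f=fz(5)-f0;print(st,status.sense()["position"][2]-TIP,f)
ctrl.move_l(key(3,.085),O,speed=.06)
ctrl.move_l(key(3,.15),O,speed=.15)
s=status.sense();ctrl.move_joints(np.r_[-1.2,s["q"][1:]])
p,d=vision.capture("top");np.savez("top2.npz",p=p,d=d);print(status.sense()["t"])
cv2.imwrite("pics/c_top.png",p[:,:,::-1])
d0=np.load("top0.npz")["d"]
for u,v in[(250,232),(277,225),(303,218),(330,211)]:
    g=lambda D:np.median(D[v-4:v+5,u-3:u+4]);print("key depth before/after",round(float(g(d0)),4),round(float(g(d)),4))
p,_=vision.capture("scene");cv2.imwrite("pics/c_sc.png",cv2.resize(p[190:320,220:440],None,fx=3.5,fy=3.5,interpolation=cv2.INTER_CUBIC)[:,:,::-1])
E
```

```text
True 0.06282616983362985 [-2.11717416  0.69278749  7.78260882]
20.8083
key depth before/after 0.9989 0.9996
key depth before/after 1.0009 1.0015
key depth before/after 1.0068 1.0022
key depth before/after 1.0033 1.0037
```

View pics/c_sc.png

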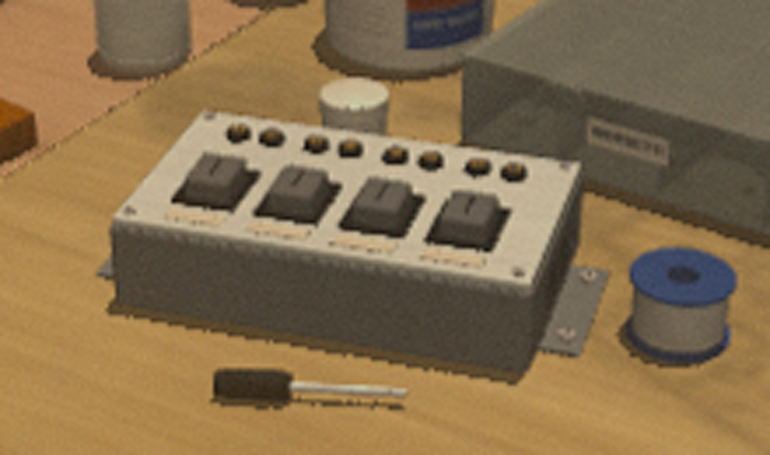

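View pics/c_top.png

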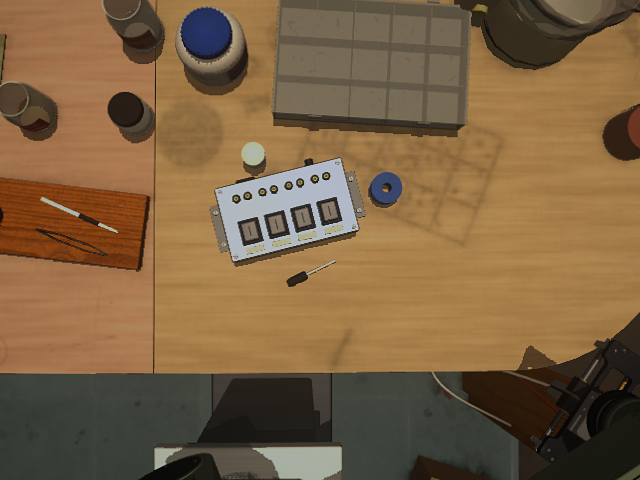

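All four keys stand alike in both views; key 3 has risen about 5 mm. The pot (253,155), the spool (386,189) and the driver are at the same pixels as at the start, and the arm is clear of everything. Handing in.

```bash
python3 - <<'E'
from station import ctrl,status
ctrl.job_done();print(status.sense()["t"])
E
```

```text
the job is handed in; nothing more can be done
the job is handed in; nothing more can be done
```

The job is done: key 3 was the one still on, and it is now released, with all four keys standing up. I handed in shortly after the clock read 20.8 s; no verdict is reported.

- **Taps:** I tapped the keys left to right with the closed fingertip, at about 2.8 to 4.5 N. Keys 1, 2 and 4 met the finger at the same height. Key 3 met it about 4 mm lower and pushed back harder, which matched the first pictures.
- **Press:** I pressed key 3 to about 7.5 mm of travel (about 7.8 N), then let go. It stopped just short of the 9 mm stop, but beyond the 7 mm release point.
- **Last checks:** Key 3's depth reading rose about 5 mm, in line with the other three, which changed by less than 1 mm. The pot, spool and screwdriver looked unmoved in the pictures, and the arm was clear of everything.
- **What disagreed:** The stated `tip_extent` (8 mm ahead of the TCP) was wrong. The depth image put the tips about 25 mm behind the TCP, and contact put them about 19 mm behind. My first try at key 1 therefore stopped short without touching anything, and I corrected it with the measured offset and the force guard.

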